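# Change the desiccant in a filament dry box

### The arm

A 6-joint arm with a two-finger parallel gripper is mounted at the origin on the work surface. World frame = base frame: x ahead of the robot, y to its left, z up, the work surface at z = 0. Lengths are in m, angles in degrees, forces in N, time in s.
With the tool pointing down it reaches from about 0.325 to 0.85 m from the base axis. Payload 15.5 kg.
Tool frame: the origin (TCP) lies at the very end of the fingers, on their centre line; the grasp point (between the pads) lies arm.grip_depth behind it (arm.grip_depth is the distance from the TCP to the grasp point, in m); z points along the fingers, y is the direction in which the jaws open and shut (so a half turn about z gives the same grasp; the last joint's range is limited). The gripper opens to 91 mm and grips with 3 to 60 N. Pads are 32 mm wide; open, the fingers measure 118 mm over their backs; the gripper's body (76 mm by 178 mm) begins 60 mm behind the grasp point.
Start: joints at [71.591, 28.281, 77.091, -0, 74.628, -5.472], TCP at [0.14, 0.609, 0.214] pointing down, gripper open.
Joint ranges: [-166.48, 166.48], [-47.26, 123.95], [12.59, 153.08], [-70.14, 250.14], [6.76, 159.57], [-176.63, 176.63]. Speed limits (degrees/s): [108.29, 108.29, 147.25, 172.46, 172.46, 172.46].

### API

Orientations are given as a 3x3 rotation matrix whose columns are the frame's x, y, z axes.
In Python, from rig import arm gives the robot as it stands. Calls block until the motion is done:
- arm.move_to(position, orientation): joint-space move of the TCP to a pose.
- arm.move_l(position, orientation=None, feed=0.15): straight line of the TCP; orientation=None keeps the orientation; feed is the mean speed in m/s.
- arm.move_joints(angles): joint-space move.
- arm.grip(opening): finger opening in m; the grip force is fixed at half the most; returns when the fingers have stopped.
- arm.sleep(seconds).
- arm.solve_ik(position, orientation): joint angles nearest the present ones, or None.
- arm.snapshot(name): name is "scene" or "top"; returns the picture (400x640x3 uint8, red, green, blue); there is no depth.
- arm.get_calibration(name): a dict with "intrinsics" (3x3 intrinsics, pixels), "cam_to_world" (4x4, takes a point from camera to world coordinates). Camera axes: x right, y down, z forward; pixel columns grow to the right and rows downward; lengths in m; the calibration is good to about 2 mm. A picture is of the moment at which its call begins. get_calibration takes no time and is no camera call.
A pose or a line that the arm cannot do raises arm.Unreachable and nothing moves.
- arm.sign_off(): hands the job in, once; it reports no verdict.
Readings, each from a call of its own:
- arm.current_t(): time.
- arm.current_joint_positions(): joint angles.
- arm.current_dq(): joint speeds.
- arm.current_tau(): joint torques, N m.
- arm.current_ee_pos(): TCP position.
- arm.current_tool_rot(): TCP orientation.
- arm.current_force(): force on the tool from outside, world axes, zero at the start.
- arm.current_torque(): the same for the moment, N m.
- arm.current_width(): finger opening in m.
Only numpy, scipy, OpenCV 4.12 (cv2) and the standard library are available. Lean on these libraries where they do the work, as an engineer would, in place of code of your own. Each camera call takes 0.05 s, during which the arm holds its last target. There are 200 camera calls.

### The job

Change the desiccant canister in the filament dry box. Two spools are in the way: lift each one straight up out of its forks by the rim and park both on the two empty bench forks, then set the spent canister from the box on the recharging plate and stand the fresh canister from the bench in its place on the ring in the box. Finally hang each spool back in the same pair of box forks it came from; set everything down gently, without dropping or tipping it, and leave the glue stick and the scraper where they are.

Things in the scene. Friction and masses are not known exactly. Their poses are not given: they have to be found in the camera images.
- large_spool_center (a point): Large spool of white filament with black flanges: 124 mm diameter, 44 mm wide over its flat flange faces (grip across these at the rim), 340 g, wound to 9 mm below the rim. A 10 mm axle, 160 mm long, is fixed in it and sticks out both sides. Point: spool centre on the axle; y along the axle, x and z turn with the spool. At the start it lies in either pair of box forks, point 85 mm above the bench.
- small_spool_center (a point): Small spool of white filament with black flanges: 100 mm diameter, 34 mm wide over its flat flange faces (grip across these at the rim), 200 g, wound to 9 mm below the rim. A 10 mm axle, 160 mm long, is fixed in it and sticks out both sides. Point: spool centre on the axle; y along the axle, x and z turn with the spool. At the start it lies in either pair of box forks, point 85 mm above the bench.
- spent_canister_center (a point): White round desiccant canister with a slotted top, 52 mm across, 42 mm high, about 90 g, grasped across its diameter. The point is its centre, half-way up (21 mm above its underside); z is up. This is the spent one: at the start it stands in the dry box on the ring, in the gap between the two spools.
- fresh_canister_center (a point): White round desiccant canister with a slotted top, 52 mm across, 42 mm high, about 90 g, grasped across its diameter. The point is its centre, half-way up (21 mm above its underside); z is up. This is the fresh one, of the same make: at the start it stands directly on the bench, beside the dry box.
- drybox_seat (a point): Dry box base, fixed dark grey tray 330 (x) x 144 (y) mm, walls 50 mm high, floor 5 mm. Two pairs of V-notched posts (mouth 28 mm wide, tops 102 mm above the bench, 128 mm apart in y) at x = +80 and -80 mm each carry an axle along y, 85 mm above the bench. Point: middle of the floor, 5 mm above the bench, centre of the dark flat ring (82 mm diameter) where the canister stands; z up.
- stand_a_rest (a point): Dark steel bench fork, fixed, empty at the start; holds one spool (either) by its axle. Base 100 x 150 x 8 mm, two posts 128 mm apart (along y) with open-topped V notches, 28 mm wide at the mouth; tops 102 mm above the bench. Point: where the centre of a resting spool lies, midway between the posts, 85 mm above the bench; y along the axle, z up.
- stand_b_rest (a point): Dark steel bench fork, fixed, empty at the start; holds one spool (either) by its axle. Base 100 x 150 x 8 mm, two posts 128 mm apart (along y) with open-topped V notches, 28 mm wide at the mouth; tops 102 mm above the bench. Point: where the centre of a resting spool lies, midway between the posts, 85 mm above the bench; y along the axle, z up.
- charger_plate (a point): Round black recharging plate, fixed, 108 mm across: a flat aluminium disc 14 mm above the bench inside a rim 96 mm wide within and 20 mm high; empty at the start. The point is the centre of the disc's surface; z is up.
- glue_stick: Bystander: white glue stick with a grey cap standing on the bench, 32 mm across, 96 mm high. Origin: centre of its underside.
- scraper: Bystander: scraper with a black handle lying on the bench, 170 mm long along its x. Origin: on its underside.
Not all that is in view belongs to the job. What is shaped like the part that bears stand_a_rest but purple is not meant.

How it is judged:
By the outcome, as a careful person would: the job done as asked, in the order asked, and still so for the second after the job is handed in, with the robot touching nothing.
It also fails if it takes over 144 s, if anything falls off the work surface, if the arm or the gripper's body presses on something with over 40 N, if the wrist force passes 120 N, or if a joint passes its speed limit or range.

## Working session

There is one attempt and no reset: what is moved stays moved. The work goes in short steps, each a Python script; the robot and the scene stay as the last script left them, time stands still between calls to the robot, and variables do not carry over. Pictures are saved under pics/ and viewed, about 12 in all and at most 16, crops included, and the job is handed in when it is done.

```bash
mkdir -p pics; ls; python3 - <<'E'
from rig import arm
import cv2
for n in("scene","top"):
    im=arm.snapshot(n); cv2.imwrite(f"pics/{n}0.png",im[:,:,::-1]); c=arm.get_calibration(n); print(n,c["intrinsics"],c["cam_to_world"])
print(arm.grip_depth,arm.current_t(),arm.current_tool_rot(),arm.current_width())
E
```

```text
pics
scene [[479.27225309   0.         318.68734768]
 [  0.         479.27225309 199.89043355]
 [  0.           0.           1.        ]] [[-0.05751249  0.70893103 -0.70292895  1.53041341]
 [ 0.99828883  0.04829236 -0.03297363 -0.04645993]
 [ 0.01057007 -0.70362252 -0.71049534  1.14636445]
 [ 0.          0.          0.          1.        ]]
top [[392.00926772   0.         309.95890624]
 [  0.         392.00926772 197.27486479]
 [  0.           0.           1.        ]] [[-0.01242708 -0.98859152  0.15010787  0.31040449]
 [-0.9998583   0.01058066 -0.01309302 -0.10436482]
 [ 0.01135541 -0.15024931 -0.98858293  1.19261031]
 [ 0.          0.          0.          1.        ]]
0.0188 0.1 [[-9.74604080e-01  2.23934739e-01 -3.46329617e-04]
 [ 2.23934985e-01  9.74603503e-01 -1.06517150e-03]
 [ 9.90051564e-05 -1.11567580e-03 -9.99999373e-01]] 0.09144187162467167
```

View pics/scene0.png

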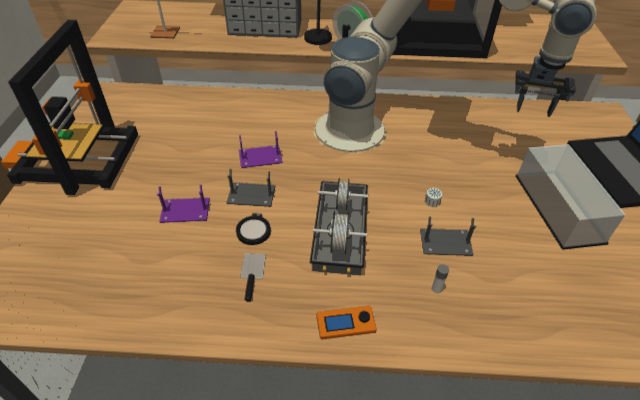

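View pics/top0.png

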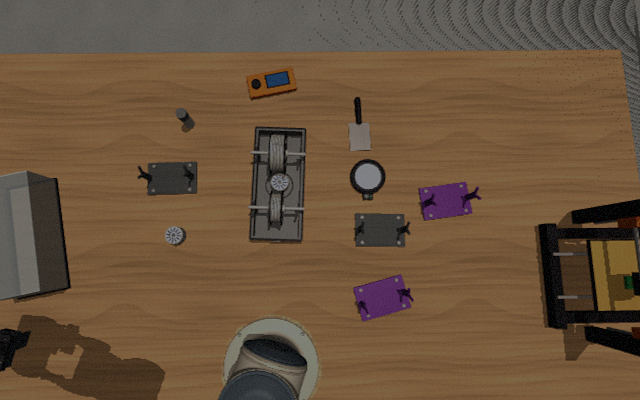

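The top view shows the box at (278,183). The large spool is in the far forks at (277,153) and the small one in the near forks at (276,208). The spent canister is at (280,183).

Candidates that could be confused:
- **Forks:** dark (172,178) and (380,230) are wanted; purple (445,201) and (382,297) are not.
- **Canisters:** spent (280,183) in the box, fresh (174,236) on the bench.
- **White or grey round things:** glue stick (184,118) and charger disc (367,177).

I'll check the choice in one close crop.

```bash
python3 - <<'E'
import cv2
im=cv2.imread("pics/top0.png")[95:260,130:420]; cv2.imwrite("pics/c1.png",cv2.resize(im,(797,454),interpolation=cv2.INTER_CUBIC))
im=cv2.imread("pics/scene0.png")[170:285,220:485]; cv2.imwrite("pics/c2.png",cv2.resize(im,(795,345),interpolation=cv2.INTER_CUBIC))
E
```

```text
(no output)
```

View pics/c1.png

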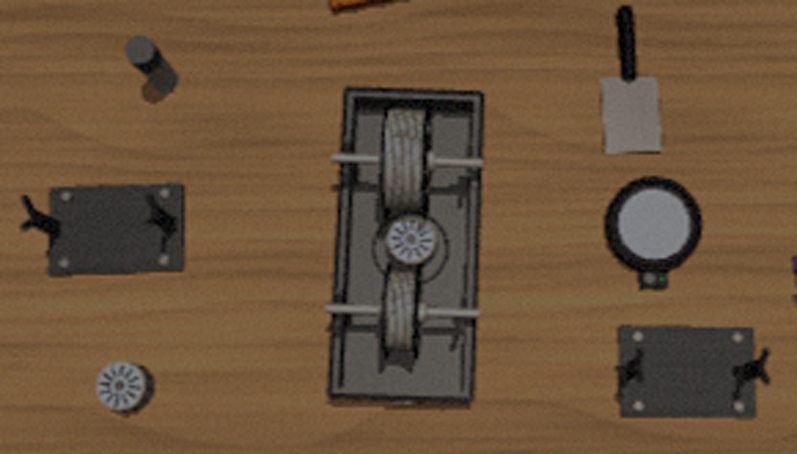

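View pics/c2.png

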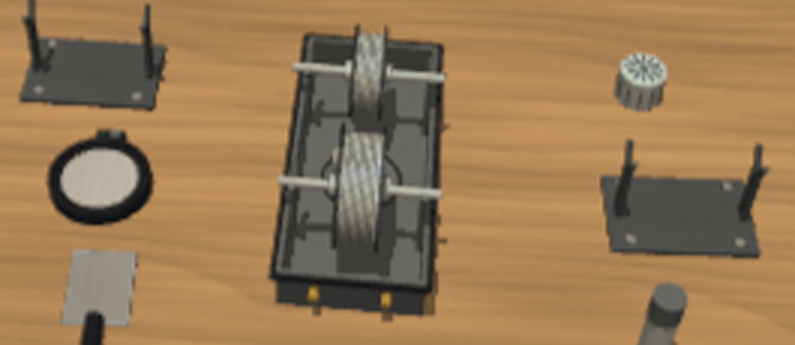

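```bash
cat > h.py <<'E'
import numpy as np, cv2
from rig import arm
CAL={n:arm.get_calibration(n) for n in("scene","top")}
def ray(n,p,z):
    K,T=np.array(CAL[n]["intrinsics"]),np.array(CAL[n]["cam_to_world"])
    d=T[:3,:3]@np.linalg.solve(K,[p[0],p[1],1.]); o=T[:3,3]
    return o+d*(z-o[2])/d[2]
def bright(img,win,thr,big=True):
    """mask of bright pixels in window (x0,y0,x1,y1), rel. threshold between min/max; centroid & extents"""
    x0,y0,x1,y1=win; g=cv2.cvtColor(img,cv2.COLOR_BGR2GRAY)[y0:y1,x0:x1]
    n,l,s,c=cv2.connectedComponentsWithStats((g>thr).astype(np.uint8))
    if n<2: return None
    i=1+np.argmax(s[1:,4]); v,u=np.nonzero(l==i)
    return dict(c=c[i]+[x0,y0],n=int(s[i,4]),pts=np.c_[u+x0,v+y0],box=s[i,:4]+[x0,y0,0,0])
E
python3 - <<'E'
from h import *
np.set_printoptions(precision=4,suppress=True)
T=cv2.imread("pics/top0.png");S=cv2.imread("pics/scene0.png")
c=lambda x,y:(130+x/2.748,95+y/2.748)
d=lambda x,y:(220+x/3,170+y/3)
g=cv2.cvtColor(T,cv2.COLOR_BGR2GRAY).astype(float)
def bolt(p,r=3):
    u,v=np.round(p).astype(int); w=g[v-r:v+r+1,u-r:u+r+1]; w=np.clip(w-np.median(w)-6,0,None)
    y,x=np.mgrid[v-r:v+r+1,u-r:u+r+1]; return np.array([(w*x).sum(),(w*y).sum()])/w.sum()
for nm,b in dict(R=[(638,337),(738,338),(638,406),(739,406)],L=[(66,197),(164,193),(65,262),(163,260)]).items():
    W=np.array([ray("top",bolt(c(*p)),.008) for p in b]); e=W[0]-W[1]+W[2]-W[3]
    print(nm,W[:,:2].tolist(),"ctr",W.mean(0),"yaw",np.degrees(np.arctan2(-e[0],e[1])))
for nm,a,b,a2,b2 in(("far",(331,157),(483,163),(279,181),(441,194)),("near",(327,308),(479,314),(294,66),(443,77))):
    for cam,f,p,q in(("top",c,a,b),("scene",d,a2,b2)):
        P,Q=ray(cam,f(*p),.085),ray(cam,f(*q),.085); 
        if P[1]<Q[1]:P,Q=Q,P
        e=P-Q; print(nm,cam,(P+Q)/2,"len",np.linalg.norm(e),"yaw",np.degrees(np.arctan2(-e[0],e[1])))
for nm,w,t,z in(("fresh",(155,220,195,255),120,.042),("spent",(268,172,293,194),120,.047),("charger",(345,155,392,196),110,.014)):
    r=bright(T,w,t); (cc,rad)=cv2.minEnclosingCircle(r["pts"].astype(np.float32)); print(nm,r["n"],r["c"],cc,rad,ray("top",r["c"],z),ray("top",cc,z))
print("fresh scene",ray("scene",d(643,68),.042),"charger scene",ray("scene",d(100,178),.014))
print("glue top",ray("top",c(141,50),.096),"scraper",ray("top",c(632,115),0))
E
```

```text
R [[0.42869198872220704, -0.2763710779706149], [0.42625014082231, -0.3867820040183755], [0.3526708851574718, -0.2745888038300744], [0.35016498520291134, -0.3849416692859527]] ctr [ 0.3894 -0.3307  0.008 ] yaw -1.2838954163805747
L [[0.5935426986630666, 0.36067326726707716], [0.5960443049604285, 0.2505812954592324], [0.5176474914837065, 0.35921941209591435], [0.5200545349117335, 0.2487208020807511]] ctr [0.5568 0.3048 0.008 ] yaw 1.2747529968591247
far top [ 0.609  -0.0281  0.085 ] len 0.16073528493493408 yaw -2.8643893369860347
far scene [ 0.61   -0.0261  0.085 ] len 0.1581081885144282 yaw -2.2406144095930567
near top [ 0.4483 -0.024   0.085 ] len 0.1573248878818207 yaw -2.909482155204344
near scene [ 0.4483 -0.0214  0.085 ] len 0.15713146776557455 yaw -2.11767793603917
fresh 26 [177.1923 230.0385] (176.5, 230.5) 5.700977325439453 [0.3925 0.2694 0.042 ] [0.3912 0.2713 0.042 ]
spent 10 [283.2 180.2] (283.0, 179.5) 4.031229019165039 [ 0.5366 -0.0406  0.047 ] [ 0.5387 -0.04    0.047 ]
charger 490 [367.4878 176.0122] (367.4960021972656, 175.9239959716797) 12.574195861816406 [ 0.5535 -0.2975  0.014 ] [ 0.5538 -0.2975  0.014 ]
fresh scene [0.3783 0.2816 0.042 ] charger scene [ 0.5534 -0.2956  0.014 ]
glue top [0.7287 0.2529 0.096 ] scraper [ 0.6827 -0.2804  0.    ]
```

```bash
cat >> h.py <<'E'
def rot(yaw):
    a=np.radians(yaw); y=np.array([-np.sin(a),np.cos(a),0]); z=np.array([0,0,-1.]); return np.c_[np.cross(y,z),y,z]
FAR,NEAR=(np.array([.6095,-.0271]),-2.3),(np.array([.4483,-.0227]),-2.3)
SL,SR=(np.array([.5568,.3048]),1.3),(np.array([.3894,-.3307]),-1.3)
OFF=dict(large=.028,small=.022)   # TCP above spool centre when gripped
UP=.30
def P(xy,z): return [xy[0],xy[1],z]
def pick_spool(s,place):
    xy,yaw=place; R=rot(yaw); z=.085+OFF[s]
    arm.move_to(P(xy,UP),R); arm.grip(.075)
    arm.move_l(P(xy,z+.06),feed=.2); arm.move_l(P(xy,z),feed=.06)
    w=arm.grip(.02); print("grip",arm.current_width(),"F",np.round(arm.current_force(),1))
    arm.move_l(P(xy,z+.03),feed=.06); print("lifted F",np.round(arm.current_force(),1),arm.current_width()); arm.move_l(P(xy,UP),feed=.2)
def place_spool(s,place):
    xy,yaw=place; xy=np.array(xy,float); R=rot(yaw); z=.085+OFF[s]
    arm.move_to(P(xy,UP),R); arm.move_l(P(xy,z+.03),feed=.2); arm.move_l(P(xy,z+.009),feed=.06)
    arm.sleep(.3); f0=np.array(arm.current_force()); h=.009; k=0
    while h>-.003 and k<20:
        k+=1; h-=.0015; arm.move_l(P(xy,z+h),feed=.02); df=np.array(arm.current_force())-f0
        if df[2]>2 or np.hypot(*df[:2])>2:
            print("h %.4f"%h,np.round(df,1))
            ex=np.array(R)[:2,0]; s_=df[:2]@ex
            if h>.0015 and abs(s_)>1.: xy=xy+ex*np.sign(s_)*.001; h+=.0005
            elif h<=.0015 and df[2]>1.5: break
            elif df[2]>12: break
    print("seated h %.4f"%h,xy,k); arm.grip(.075); arm.sleep(.2); arm.move_l(P(xy,z+.05),feed=.08); arm.move_l(P(xy,UP),feed=.25)
    print("t",arm.current_t(),arm.current_ee_pos())
E
python3 - <<'E'
from h import *
for xy,y in(FAR,NEAR,SL,SR):print(arm.solve_ik(P(xy,UP),rot(y)) is not None,arm.solve_ik(P(xy,.1),rot(y)))
print("fresh top",ray("top",(130+121/2.748,95+386/2.748),.042))
pick_spool("large",FAR); print(arm.current_t())
for n in("scene","top"): cv2.imwrite(f"pics/{n}1.png",arm.snapshot(n)[:,:,::-1])
a=cv2.imread("pics/scene1.png")[60:300,210:530]; b=cv2.imread("pics/top1.png")[60:300,130:450]
cv2.imwrite("pics/m1.png",cv2.resize(np.hstack([a,b]),(800,300)))
E
```

```text
True [-8.15192952e+00  3.42863886e+01  8.62874589e+01 -2.54444375e-14
  5.94261525e+01 -9.58519295e+01]
True [-1.05288079e+01  2.41625909e+01  1.08855719e+02 -2.54444375e-14
  4.69816899e+01 -9.82288079e+01]
True [ 2.33093131e+01  3.59545971e+01  8.25463802e+01 -2.54444375e-14
  6.14990227e+01 -6.79906869e+01]
True [-4.70392647e+01  2.79247780e+01  1.00495793e+02 -2.54444375e-14
  5.15794289e+01 -1.35739265e+02]
fresh top [0.37678531 0.27793049 0.042     ]
grip 0.0438264275188181 F [-0.7  0.1  0.8]
lifted F [ 0.2 -0.6 -3.3] 0.04380823233080668
7.45
```

View pics/m1.png

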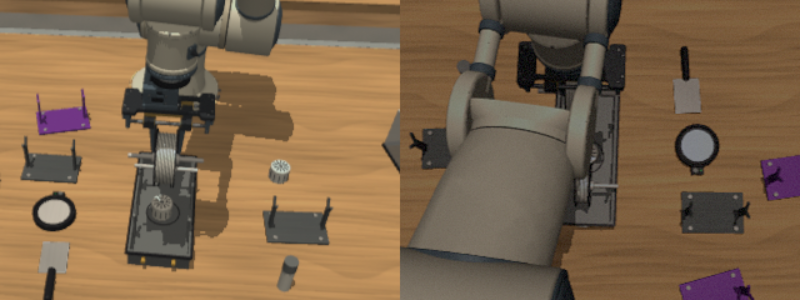

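The large spool hangs level in the gripper (scene crop about (165,155)), its width reads 43.8 mm, and the far forks are empty. I'll park it on stand L, then park the small spool on R.

```bash
python3 - <<'E'
from h import *
place_spool("large",SL)
a=cv2.cvtColor(arm.snapshot("scene"),4); cv2.imwrite("pics/s2.png",a)
E
```

```text
h 0.0000 [-4.3  0.6  6.7]
seated h 0.0000 [0.5568 0.3048] 6
t 14.375 [0.55644645 0.30460323 0.2991235 ]
```

View pics/s2.png

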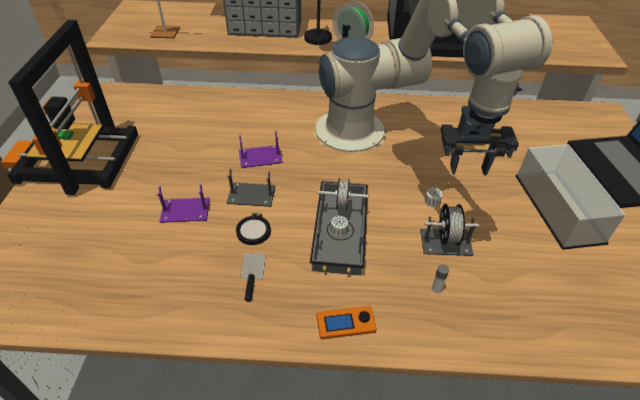

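The large spool sits on stand L at (453,225), with its axle on both posts. Next the small spool.

```bash
python3 - <<'E'
from h import *
pick_spool("small",NEAR); place_spool("small",SR)
for n in("scene","top"): cv2.imwrite(f"pics/{n}3.png",arm.snapshot(n)[:,:,::-1])
a=cv2.imread("pics/scene3.png")[140:300,210:490]; b=cv2.imread("pics/top3.png")[100:260,140:420]
cv2.imwrite("pics/m3.png",np.vstack([cv2.resize(x,(525,300),interpolation=2) for x in(a,b)]))
E
```

```text
grip 0.03389490756088793 F [-0.4  0.4  1.9]
lifted F [ 0.4 -0.2 -1.4] 0.033867085133545326
h 0.0030 [-5.  -1.7  3.5]
h 0.0020 [-2.4 -1.3  1. ]
h -0.0005 [-4.2 -0.3  7.6]
seated h -0.0005 [ 0.38740051 -0.33065463] 7
t 27.425 [ 0.38707051 -0.33029658  0.29897425]
```

View pics/m3.png

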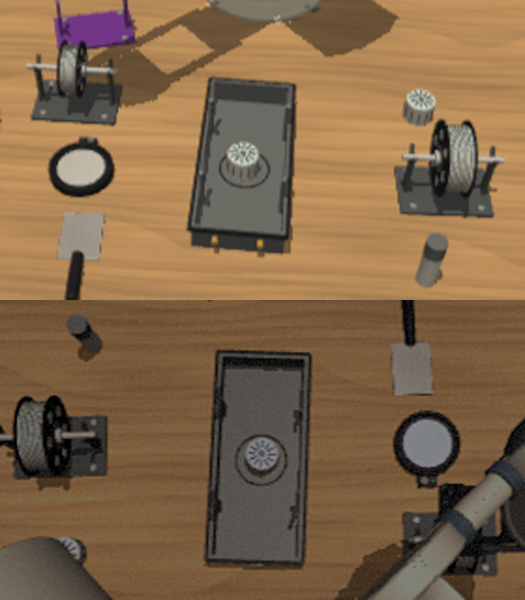

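Both spools are parked on the dark forks and the box now holds only the spent canister, at top (280,182) and scene (339,221). Next I measure the canisters and the ring centre.

```bash
python3 - <<'E'
from h import *
np.set_printoptions(precision=4,suppress=True)
def blob(f,n,w,t,z):
    im=cv2.imread(f); x0,y0,x1,y1=w; g=cv2.GaussianBlur(cv2.cvtColor(im[y0:y1,x0:x1],6),(5,5),0)
    m=(g>t).astype(np.uint8); k,l,s,c=cv2.connectedComponentsWithStats(m); i=1+np.argmax(s[1:,4])
    p=c[i]+[x0,y0]; print(n,w,"px",p,"box",s[i],"->",ray(n,p,z))
for t in(85,100):
    blob("pics/top3.png","top",(265,165,295,198),t,.047)
    blob("pics/top0.png","top",(155,215,195,255),t,.042)
for t in(140,165):
    blob("pics/scene3.png","scene",(325,205,355,230),t,.047)
    blob("pics/scene3.png","scene",(418,180,448,199),t,.042)
# ring: dark annulus in floor, top view
print("ring top",ray("top",(140+262/1.875,100+159.5/1.875),.005),"ring scene",ray("scene",(210+244/1.875,140+169/1.875),.005))
# box outer rim corners at z=.05
for n,pts,o in(("top",[(217,51),(311,54),(303,264),(206,263)],(140,100)),("scene",[(209,79),(297,85),(288,237),(190,231)],(210,140))):
    W=np.array([ray(n,(o[0]+u/1.875,o[1]+v/1.875),.05) for u,v in pts]); print(n,W[:,:2].tolist(),W.mean(0))
E
```

```text
top (265, 165, 295, 198) px [279.1429 181.1111] box [  4   8  21  17 252] -> [ 0.5339 -0.0286  0.047 ]
top (155, 215, 195, 255) px [174.0361 234.2349] box [   0    0   40   40 1494] -> [0.3804 0.2781 0.042 ]
top (265, 165, 295, 198) px [279.1287 181.2871] box [  6   9  17  16 202] -> [ 0.5334 -0.0285  0.047 ]
top (155, 215, 195, 255) px [171.2    232.6517] box [  3   8  24  21 290] -> [0.3851 0.2865 0.042 ]
scene (325, 205, 355, 230) px [339.1807 221.9759] box [  6  11  17  14 166] -> [ 0.5343 -0.0288  0.047 ]
scene (418, 180, 448, 199) px [432.6627 191.8102] box [  0   3  30  16 332] -> [0.3746 0.2766 0.042 ]
scene (325, 205, 355, 230) px [339.525 224.8  ] box [ 8 16 14  7 40] -> [ 0.5459 -0.0274  0.047 ]
scene (418, 180, 448, 199) px [434.1875 195.2083] box [ 9 10 15  9 48] -> [0.3904 0.2798 0.042 ]
ring top [ 0.5297 -0.0276  0.005 ] ring scene [ 0.5307 -0.0242  0.005 ]
top [[0.7001081072527999, 0.0419147597802889], [0.6937708099689806, -0.10971135188163142], [0.3565502249245872, -0.09368086388672375], [0.3598785457245596, 0.05603907527636372]] [ 0.5276 -0.0264  0.05  ]
scene [[0.3616958792159972, -0.09287639678590356], [0.3664858734458627, 0.06366189962447857], [0.7019220385928985, 0.044924717333299176], [0.7003661343302188, -0.1036413838381717]] [ 0.5326 -0.022   0.05  ]
```

```bash
cat >> h.py <<'E'
def pick_can(xy,yaw,base,op=.070):
    R=rot(yaw); arm.move_to(P(xy,.22),R); arm.grip(op); z=base+.012
    arm.move_l(P(xy,z+.05),feed=.2); arm.move_l(P(xy,z),feed=.06); arm.grip(.03)
    print("grip",arm.current_width(),np.round(arm.current_force(),1)); arm.move_l(P(xy,z+.03),feed=.06)
    print("lift",arm.current_width(),np.round(arm.current_force(),1)); arm.move_l(P(xy,.22),feed=.2)
def place_can(xy,yaw,base,op=.064):
    R=rot(yaw); z=base+.012; arm.move_to(P(xy,.22),R); arm.move_l(P(xy,z+.03),feed=.2); arm.move_l(P(xy,z+.004),feed=.05)
    arm.sleep(.3); f0=np.array(arm.current_force()); h=.004
    while h>-.002:
        h-=.001; arm.move_l(P(xy,z+h),feed=.02); df=np.array(arm.current_force())-f0
        if df[2]>1.5: break
    print("down h %.4f"%h,np.round(df,1)); arm.grip(op); arm.sleep(.2); arm.move_l(P(xy,z+.05),feed=.08); arm.move_l(P(xy,.22),feed=.25)
    print("t",arm.current_t())
E
python3 - <<'E'
from h import *
pick_can([.5328,-.0275],-2.3,.005); place_can([.5537,-.2968],0,.014)
for n in("scene","top"): cv2.imwrite(f"pics/{n}4.png",arm.snapshot(n)[:,:,::-1])
arm.move_to([.42,.20,.24],rot(0))
cv2.imwrite("pics/top5.png",arm.snapshot("top")[:,:,::-1])
a=cv2.imread("pics/scene4.png")[140:300,210:490]; b=cv2.imread("pics/top5.png")[100:260,140:420]
cv2.imwrite("pics/m4.png",np.vstack([cv2.resize(x,(525,300),interpolation=2) for x in(a,b)]))
E
```

```text
grip 0.05113489511493029 [-0.2  0.6  4.8]
lift 0.05120482932859655 [-0.4 -0.5 -1. ]
down h 0.0000 [-0.9  1.1  4.5]
t 39.225
```

View pics/m4.png

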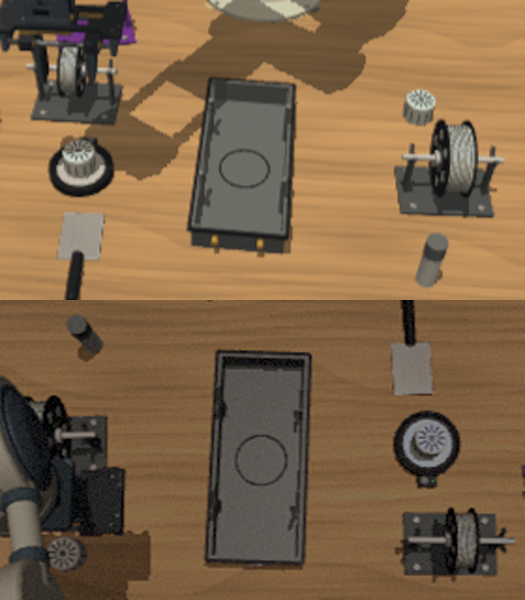

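The spent canister stands centred on the plate (scene crop (78,158)), the ring in the box is bare, and the fresh canister is at top (174,235). Next, the fresh one goes into the box.

```bash
python3 - <<'E'
from h import *
pick_can([.3775,.278],0,0.,.08); place_can([.530,-.0257],-2.3,.005)
arm.move_to(P(SL[0],UP),rot(SL[1]))
for n in("scene","top"): cv2.imwrite(f"pics/{n}6.png",arm.snapshot(n)[:,:,::-1])
a=cv2.imread("pics/scene6.png")[140:300,210:490]; b=cv2.imread("pics/top6.png")[100:260,140:420]
cv2.imwrite("pics/m6.png",np.vstack([cv2.resize(x,(525,300),interpolation=2) for x in(a,b)]))
E
```

```text
grip 0.051473506747234776 [-0.6  1.4  5.6]
lift 0.051300897577967 [ 0.4  0.  -0.7]
down h 0.0000 [-0.9  0.4  5.7]
t 52.7333
```

View pics/m6.png

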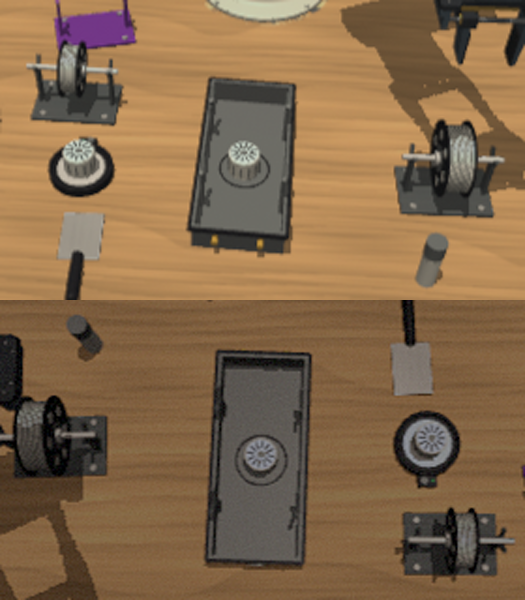

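The fresh canister is upright in the ring (top crop (261,453), scene crop (243,155)). Now I hang the spools back.

```bash
python3 - <<'E'
from h import *
pick_spool("large",SL); place_spool("large",FAR)
cv2.imwrite("pics/scene7.png",arm.snapshot("scene")[:,:,::-1])
cv2.imwrite("pics/m7.png",cv2.resize(cv2.imread("pics/scene7.png")[140:300,210:490],(700,400),interpolation=2))
E
```

```text
grip 0.04347376197429906 F [-0.6 -1.2  1.1]
lifted F [-0.2  0.3 -2. ] 0.04386862852550252
h 0.0015 [ 2.6 -0.7  0.6]
h 0.0005 [ 0.4 -0.3  2.3]
seated h 0.0005 [ 0.61049919 -0.02714013] 6
t 65.6667 [ 0.61008577 -0.02707846  0.29918255]
```

View pics/m7.png

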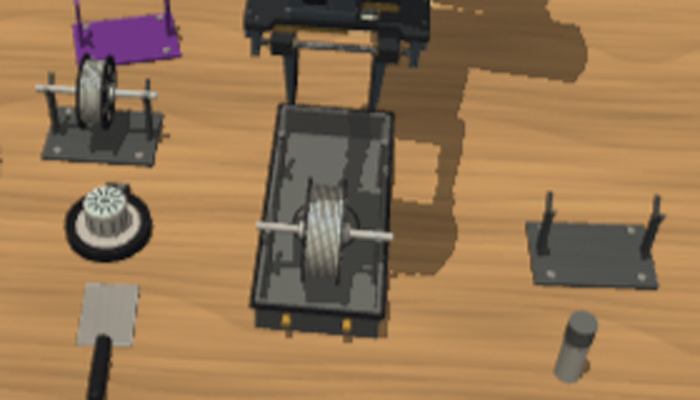

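The large spool hangs level in the far forks (crop (323,232)). Next, the small one goes into the near forks.

```bash
python3 - <<'E'
from h import *
pick_spool("small",(np.array([.3874,-.3307]),-1.3)); place_spool("small",NEAR)
arm.move_to([.14,.609,.30],rot(-13)); arm.sleep(.5)
for n in("scene","top"): cv2.imwrite(f"pics/{n}8.png",arm.snapshot(n)[:,:,::-1])
a=cv2.imread("pics/scene8.png")[140:300,210:490]; b=cv2.imread("pics/top8.png")[100:260,140:420]
cv2.imwrite("pics/m8.png",np.vstack([cv2.resize(x,(525,300),interpolation=2) for x in(a,b)]))
print(arm.current_t())
E
```

```text
grip 0.03384289462601909 F [-0.1  1.8  2.2]
lifted F [ 0.5 -0.1 -1.2] 0.033859765581586015
h 0.0000 [-0.3  1.   4.6]
seated h 0.0000 [ 0.4483 -0.0227] 6
t 78.5667 [ 0.44776943 -0.02261613  0.29893399]
81.6583
```

View pics/m8.png

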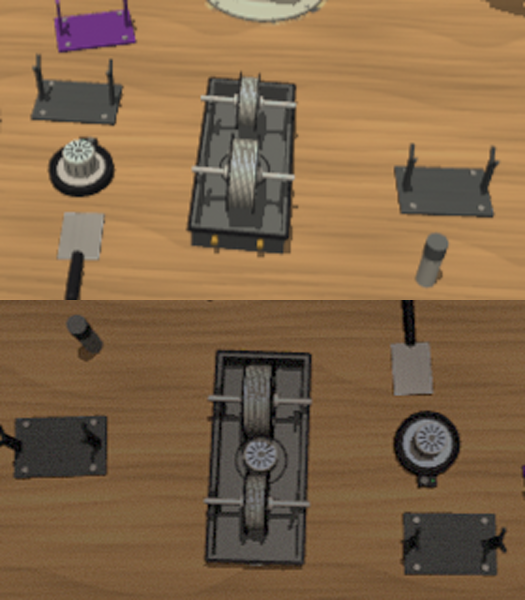

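Both spools are back in their own forks, at top crop (257,400) and (255,502). The fresh canister is on the ring, the spent one is on the plate, and the bystanders haven't moved.

```bash
python3 -c "
from rig import arm
arm.sign_off()"
```

```text
the job is handed in; nothing more can be done
```

The desiccant canister is changed and the job is handed in, at about 82 s of the 144 s allowed. I parked the large spool on the left dark fork and the small spool on the right dark fork. The spent canister then went to the recharging plate and the fresh one onto the ring. Last, I hung the large spool back in the far box forks and the small spool in the near ones.

- **Final pictures:** Both views show the two axles seated level in their original forks. The fresh canister is upright in the ring, the spent one is upright on the plate, and both bench forks are empty. The glue stick and scraper look unmoved.
- **Forces:** Every set-down was by touch, and the readings I took there stayed under 9 N. I read the force only at those points and after each grip and lift, not continuously.
- **Disagreements:**
  - The two cameras differed by 2–4 mm on the box and ring centre, so I used the average. The fresh canister may therefore be a few millimetres off the exact ring centre.
  - The colour-mask fits on the canister tops were unreliable for the fresh one, so I used positions read by eye from the enlarged crops, with the mask readings as a rough check.
  - Placing the small spool on its bench fork, and returning the large one to the box, first touched slightly off-centre. Corrections of 1–2 mm along x seated both.

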